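# Hang the unpacked headset on the free arm of the headset carousel

## Task

Turn the headset carousel by its red crank knob until the empty orange arm points out over the orange tongue of the base, then take the orange headset out of the cut-down carton and hang it by its padded headband on that arm. Leave it hanging still and upright, let go, with the arm still over the tongue, and leave the bottle, the two boxes and the cup standing undisturbed in the carton.

Things in the scene. Friction and masses are not known exactly. Their poses are not given: they have to be found in the camera images.
- carousel: Fixed white round base of the carousel, 230 mm across, 18 mm high; origin at table height on the vertical turning axis. An orange tongue (34 mm wide, 10 mm high) juts out along its own -x to 172 mm from the axis: the front. A 28 mm thick post on the axis rises to 269 mm. It may stand left or right of the carton.
- rotor (a joint): Angle of the turning post with its four arms (rad), counter-clockwise from above positive; 0 or a whole turn: empty arm over the tongue. Turns either way, friction about 0.1 Nm (2 N at the knob), stays where left. Three steel arms carry fixed white headsets of the same size, 115 mm from the axis, square to their arms, 91 to 257 mm above the table, all within 166 mm of the axis.
- knob_grip (a point): Red upright round crank knob, 22 mm diameter, 38 mm tall (265 to 303 mm above the table), spinning freely on its own pin; this point is on its axis at 287 mm height. It sits on a flat crank bar (top at 263 mm) 60 mm from the carousel axis, exactly opposite to the empty arm, and moves round the axis as the carousel is turned.
- hook_tip (a point): Top of the upturned end of the empty orange arm, 150 mm from the carousel axis, 253 mm above the table (18 mm above the arm's upper side).
- hook_seat (a point): Point on the upper side of the empty orange arm where the headband is to rest: 115 mm from the carousel axis, 235 mm above the table. The arm is a level round bar 10 mm thick running radially; the point's -x axis points outwards along the arm, z up.
- front_mark (a point): Point on the orange tongue of the base, 150 mm from the axis, 10 mm high: the empty arm's tip must end straight above it.
- headset_center (a point): Orange headset with blue pad, upright on its flat-bottomed ear cups; point half-way up its 166 mm. y runs cup to cup (144 mm), x is depth (cups 52 mm, band 20), z up. Cups 64 mm tall with a 94 mm gap between. The straight padded crown is 80 mm long (y), 24 deep (x), 22 thick, its top 83 and underside 61 mm above this point. 0.15 to 0.3 kg. Front and back alike for hanging.
- headset_seat (a point): Middle of the underside of the headset's padded crown, 144 mm above the headset's underside; axes as headset_center. It is to lie on hook_seat.
- carton: Fixed cut-down cardboard carton, 300 mm (x) by 320 mm (y), 45 mm high, 5 mm walls and floor; origin at the centre of its underside. The headset stands about its middle; the four bystanders stand in its corners in any order.
- bottle_center (a point): Centre of a green glass bottle, 62 mm diameter, 185 mm tall, standing in the carton; leave it alone.
- tall_box_center (a point): Centre of a white retail box, 60 x 60 x 150 mm, standing in the carton; leave it alone.
- short_box_center (a point): Centre of a white retail box, 60 x 60 x 100 mm, standing in the carton; leave it alone.
- cup_center (a point): Centre of a blue cup, 68 mm diameter, 95 mm tall, standing in the carton; leave it alone.

How it is judged:
On the way, in this order (a step that is already met when the one before it is completed fails the run):
1. the empty arm is turned over the orange tongue (horizontal distance between hook_tip and front_mark below 0.025 m), for 0.2 s.
2. the orange headset hangs on that arm by its headband (x of headset_seat in the frame of hook_seat between -0.03 and 0.045 m and y of headset_seat in the frame of hook_seat between -0.03 and 0.03 m and z of headset_seat in the frame of hook_seat between -0.012 and 0.012 m and angle between headset_center's own z axis and vertical below 0.35 rad and contact force between headset and the fingers below 0.1 N), for 0.2 s.
At the end, for the whole second after the job is handed in: Arm tip within 25 mm (level) of front_mark; headset_seat within 12 mm in height of hook_seat, 30 mm sideways, 30 mm outwards, 45 mm inwards; headset within 0.35 rad of upright, let go; headset and carousel still; bystanders within 30 mm of their starts and 0.15 rad of upright (all of step 2 and horizontal distance between hook_tip and front_mark below 0.025 m and linear speed of headset below 0.03 m/s and velocity of joint rotor between -0.05 and 0.05 rad/s and distance of each of bottle_center, tall_box_center, short_box_center, cup_center from where it was at the start of the episode below 0.03 m and angle between each of bottle_center, tall_box_center, short_box_center, cup_center's own z axis and vertical below 0.15 rad); the robot touches nothing.
It fails at once if the bottle is shifted by more than 30 mm or tipped (distance of bottle_center from where it was at the start of the episode above 0.03 m or angle between bottle_center's own z axis and vertical above 0.3 rad).
It fails at once if the tall box is shifted by more than 30 mm or tipped (distance of tall_box_center from where it was at the start of the episode above 0.03 m or angle between tall_box_center's own z axis and vertical above 0.3 rad).
It fails at once if the short box is shifted by more than 30 mm or tipped (distance of short_box_center from where it was at the start of the episode above 0.03 m or angle between short_box_center's own z axis and vertical above 0.3 rad).
It fails at once if the cup is shifted by more than 30 mm or tipped (distance of cup_center from where it was at the start of the episode above 0.03 m or angle between cup_center's own z axis and vertical above 0.3 rad).
It also fails if it takes over 67 s, if anything falls off the work surface, if the arm or the gripper's body presses on something with over 40 N, if the wrist force passes 120 N, or if a joint passes its speed limit or range.

## Robot

A 7-joint arm with a two-finger parallel gripper is mounted at the origin on the work surface. World frame = base frame: x ahead of the robot, y to its left, z up, the work surface at z = 0. Lengths are in m, angles in rad, forces in N, time in s.
With the tool pointing down it reaches from about 0.4 to 0.9 m from the base axis. Payload 5.5 kg.
Tool frame: the origin (TCP) lies at the very end of the fingers, on their centre line; the grasp point (between the pads) lies 19 mm behind it (robot.pinch_z is the distance from the TCP to the grasp point, in m); z points along the fingers, y is the direction in which the jaws open and shut (so a half turn about z gives the same grasp; the last joint's range is limited). The gripper opens to 92 mm and grips with 3 to 60 N. Pads are 19 mm wide; open, the fingers measure 130 mm over their backs; the gripper's body (75 mm by 190 mm) begins 47 mm behind the grasp point.
Start: joints at [-0.851, 0.501, -0.427, 1.55, 0.221, 1.138, -0.21], TCP at [0.287, 0.583, 0.227] pointing down, gripper open.
Joint ranges: [-2.88, 2.88], [-0.31, 2.03], [-1.54, 1.56], [0.2, 2.42], [-1.41, 4.55], [0.19, 2.02], [-2.57, 2.57]. Speed limits (rad/s): [2.57, 2.57, 3.14, 3.14, 3.14, 3.14, 3.14].

## Interface

Orientations are given as a 3x3 rotation matrix whose columns are the frame's x, y, z axes.
In Python, from rig import robot gives the robot as it stands.
- The arm moves only by the shell command python3 -m jog 'ROWS'. ROWS is JSON, a list that holds one entry, the list of rows, each a list of 7 numbers: the turn, a rotation vector about the tool's x, y, z each as a share of 180 degrees, from -1 to 1, then the shift along the tool's x, y, z each as a share of 400 mm, from -1 to 1, then the opening, from -1 (shut) to 1 (fully open). A call has 1 to 12 rows; each row shifts and turns the pose as measured when the row begins, along the tool's axes as they then stand; what a row does not reach is not made up. A row lasts 1/12 s, in which the tool goes at most 41.7 mm and 7.16 degrees, less where a joint would pass 70% of its speed; a pose out of reach is approached as far as the arm can. A call with a number of a shift or a turn outside -1 to 1 is refused whole. A call with a gripper value outside its range is refused whole. The fingers move at their own pace and stop on an object; the grip force is fixed at half the most. Time passes only in rows, so rows that do not move let the fingers close. It gives the time, the measured TCP pose, the force and the opening at its end, in the units of the state.
- robot.state(): the state, without advancing time (a new reading comes with each control period).
- robot.grab_frame(name): name is "scene" or "top"; returns a dict with "img" (420x560x3 uint8, red, green, blue), "depth" (420x560 float32, m along the optical axis (not along the pixel's ray), 0 where there is no reading), "vfov" (degrees; the focal length in pixels is half the picture's height over the tangent of half this angle, whatever the lens; pixels are square), "cx", "cy" (the principal point, pixels), "R" (3x3) and "t" (3): a world point X has camera coordinates R X + t. Camera axes: x right, y down, z forward; pixel columns grow to the right and rows downward; lengths in m; the calibration is good to about 2 mm. A picture is of the moment at which its call begins.
- robot.job_done(): hands the job in, once; it reports no verdict.
The state is a dict: "clock": time; "qpos": joint angles; "joint_velocities": joint speeds; "joint_efforts": joint torques, N m; "position": TCP position; "orientation": TCP orientation; "contact_force": force on the tool from outside, world axes, zero at the start; "moment": the same for the moment, N m; "opening": finger opening in m.
Only numpy, scipy, OpenCV 4.12 (cv2) and the standard library are available. Lean on these libraries where they do the work, as an engineer would, in place of code of your own. Each camera call takes 0.05 s, during which the arm holds its last target.

## Working session

There is one attempt and no reset: what is moved stays moved. The work goes in short steps, Python scripts to look and compute and a shell command to move; the robot and the scene stay as the last step left them, time stands still between calls to the robot, and variables do not carry over. Pictures are saved under pics/ and viewed, and the job is handed in when it is done.

```bash
mkdir -p pics; ls
python3 - <<'E'
from rig import robot
import cv2,numpy as np,pickle
print(robot.state())
for n in("scene","top"):
    f=robot.grab_frame(n); pickle.dump(f,open(n+"0.pkl","wb"))
    cv2.imwrite(f"pics/{n}0.png",f["img"][:,:,::-1]); print(n,f["vfov"],f["cx"],f["cy"],f["R"],f["t"])
print(robot.pinch_z)
E
```

```text
pics
{'clock': 0.0, 'qpos': array([-0.85077492,  0.50182871, -0.42676191,  1.55145024,  0.2208021 ,
        1.1382704 , -0.21029121]), 'joint_velocities': array([ 1.13100834e-03,  1.93093905e-04,  4.06626520e-05, -1.26174952e-04,
       -7.21309795e-04, -2.84943718e-04,  1.10705732e-03]), 'joint_efforts': array([ 7.83083942e-04, -5.66603994e+01, -5.81534252e+00, -2.79113156e+01,
       -6.84866658e-02,  3.09963827e-02,  1.79233152e-04]), 'position': array([0.28646416, 0.5827018 , 0.22568765]), 'orientation': array([[-8.97476223e-01,  4.41061950e-01, -8.85963385e-04],
       [ 4.41062837e-01,  8.97474643e-01, -1.68523941e-03],
       [ 5.18346928e-05, -1.90322782e-03, -9.99998188e-01]]), 'contact_force': array([-0.44069828,  0.03709773,  1.12807154]), 'moment': array([ 0.0406959 ,  0.03477267, -0.01109288]), 'opening': 0.09154327466937776}
scene 56.07106940299781 273.640512503938 215.78569560498667 [[-0.85341497  0.52122493  0.00273255]
 [ 0.42268254  0.69511756 -0.58150756]
 [-0.30499568 -0.49511226 -0.81353641]] [ 0.49254702 -0.14679413  1.21456612]
top 51.219951817342434 278.73612111030275 207.2408728153882 [[ 0.00639204 -0.99969547 -0.02383521]
 [-0.99040468 -0.00303846 -0.1381642 ]
 [ 0.1380497   0.02448965 -0.99012249]] [0.02066505 0.58377286 1.14174327]
0.0188
```

View pics/scene0.png

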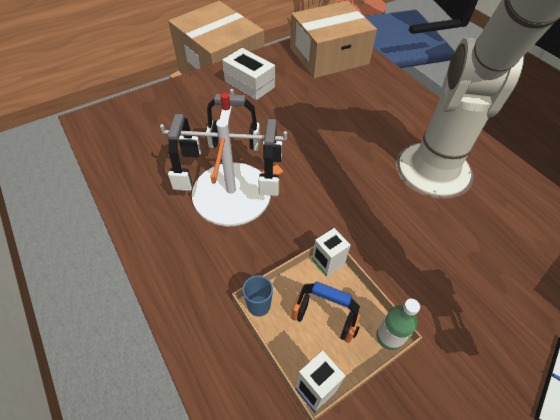

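View pics/top0.png

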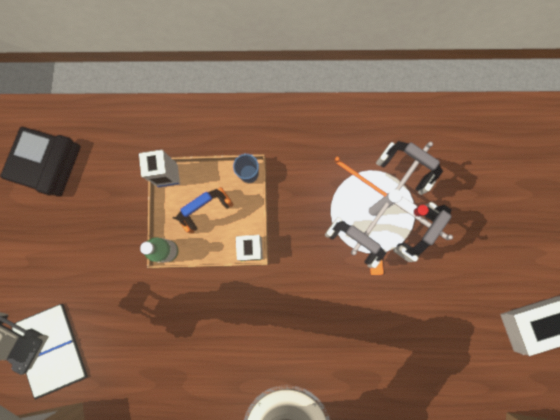

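The top view shows the carousel at about (373,210), with its tongue at (377,268) towards the robot. The red knob is at (422,210) and the empty orange arm's tip at (337,159). The blue crown is at about (197,204), with the tall box at (155,165), cup (246,168), short box (248,247) and bottle (157,250).

```bash
cat > h.py <<'E'
import numpy as np,cv2,pickle
def foc(f): return f["img"].shape[0]/2/np.tan(np.radians(f["vfov"])/2)
def ray(f,u,v,z):
    F=foc(f); d=np.array([(u-f["cx"])/F,(v-f["cy"])/F,1.]); C=-f["R"].T@f["t"]; w=f["R"].T@d
    return C+w*(z-C[2])/w[2]
def cloud(f):
    F=foc(f); H,W=f["depth"].shape; u,v=np.meshgrid(np.arange(W),np.arange(H)); D=f["depth"].astype(float)
    P=np.stack([(u-f["cx"])/F*D,(v-f["cy"])/F*D,D],-1)
    return (P-f["t"])@f["R"], D>0
def hsv(f): return cv2.cvtColor(f["img"],cv2.COLOR_RGB2HSV)
def masks(f):
    h=hsv(f); H,S,V=h[...,0].astype(int),h[...,1],h[...,2]
    return dict(red=((H<5)|(H>174))&(S>190)&(V>110), orange=(H>=6)&(H<16)&(S>200)&(V>150), blue=(H>105)&(H<125)&(S>150)&(V>60))
E
cat > meas.py <<'E'
from h import *
import sys
for n in("top","scene"):
    f=pickle.load(open(n+sys.argv[1]+".pkl","rb")); P,ok=cloud(f)
    for k,m in masks(f).items():
        N,L,st,c=cv2.connectedComponentsWithStats(m.astype(np.uint8))
        for i in range(1,N):
            if st[i,4]<12: continue
            q=P[(L==i)&ok]
            if len(q)==0: continue
            print(n,k,c[i].round(1),st[i,4],"med",np.median(q,0).round(3),"min",np.percentile(q,3,axis=0).round(3),"max",np.percentile(q,97,axis=0).round(3))
E
python3 meas.py 0
```

```text
top blue [195.4 202.4] 90 med [0.578 0.219 0.17 ] min [0.556 0.196 0.167] max [0.595 0.25  0.173]
scene blue [331.3 294. ] 483 med [0.58  0.224 0.17 ] min [0.554 0.193 0.157] max [0.604 0.255 0.173]
scene blue [556.5 376.8] 17 med [0.228 0.583 0.021] min [0.226 0.578 0.018] max [0.231 0.588 0.024]
```

Run:
```python
from h import *
for n,px in(("top",[(422,210),(377,268),(360,175),(348,167),(195,204)]),("scene",[(225,100),(277,170),(216,165)])):
    f=pickle.load(open(n+"0.pkl","rb"));h=hsv(f);P,ok=cloud(f)
    for u,v in px: print(n,u,v,h[v,u],P[v,u].round(3))
# base: white disk near z=.018 ; everything by height in top
f=pickle.load(open("top0.pkl","rb"));P,ok=cloud(f);h=hsv(f)
m=ok&(abs(P[...,2]-.018)<.006)&(h[...,1]<60)&(P[...,1]<0)&(P[...,0]>.35)
N,L,st,c=cv2.connectedComponentsWithStats(m.astype(np.uint8)); print(st[1:][st[1:,4]>100])
cs,_=cv2.findContours(m.astype(np.uint8),0,1); 
pts=np.vstack([x for x in cs if len(x)>20])[:,0]
hull=cv2.convexHull(pts)[:,0]
W=np.array([ray(f,u,v,.018)[:2] for u,v in hull],np.float32)
print(cv2.minEnclosingCircle(W))
A=np.c_[2*W,np.ones(len(W))];s=np.linalg.lstsq(A,(W**2).sum(1),rcond=None)[0];print(s[:2],np.sqrt(s[2]+s[:2]@s[:2]))
m=masks(f)
H,S,V=[h[...,i].astype(int) for i in range(3)]
print("post",[ (P[v,u].round(3)) for u,v in((390,197),(392,195))])
```

```text
top 422 210 [  1 185 227] [ 0.542 -0.28   0.305]
top 377 268 [ 15 169 235] [ 0.423 -0.242  0.013]
top 360 175 [  9  88 228] [ 0.631 -0.165  0.233]
top 348 167 [ 11 172 221] [ 0.65  -0.138  0.234]
top 195 204 [110 149 200] [0.573 0.223 0.167]
scene 225 100 [  1 180 139] [ 0.546 -0.276  0.293]
scene 277 170 [ 13 169 226] [ 0.42  -0.237  0.009]
scene 216 165 [ 12 172 224] [ 0.641 -0.149  0.236]
[[ 361  171   37   23  243]
 [ 331  177   52   56 1331]
 [ 368  205   43   46  851]]
((0.5766792297363281, -0.2307761013507843), 0.11401011049747467)
[ 0.57665959 -0.230945  ] 0.11210940938452275
post [array([ 0.575, -0.223,  0.27 ]), array([ 0.58 , -0.228,  0.267])]
```

```bash
python3 - <<'E'
from h import *
for n in("top","scene"):
    f=pickle.load(open(n+"0.pkl","rb"));P,ok=cloud(f)
    im=f["img"]
    c=im[150:280,310:470] if n=="top" else im[80:220,150:310]
    cv2.imwrite(f"pics/{n}0c.png",cv2.resize(c[:,:,::-1],None,fx=4.5,fy=4,interpolation=cv2.INTER_CUBIC)[:600,:800])
c=pickle.load(open("top0.pkl","rb"))["img"][145:275,135:275]
cv2.imwrite("pics/top0d.png",cv2.resize(c[:,:,::-1],None,fx=4.5,fy=4.5,interpolation=cv2.INTER_CUBIC))
E
sed -i 's/S>190)&(V>110)/S>150)\&(V>90)/; s/(H<16)&(S>200)&(V>150)/(H<18)\&(S>155)\&(V>190)/; s/(S>150)&(V>60)/(S>120)\&(V>60)/' h.py; python3 meas.py 0
python3 - <<'E'
from h import *
f=pickle.load(open("top0.pkl","rb"));P,ok=cloud(f)
# heights in carton
x=P[...,0];y=P[...,1];z=P[...,2]
m=ok&(z>.06)&(y>.06)&(y<.42)&(x>.4)&(x<.75)
N,L,st,c=cv2.connectedComponentsWithStats(m.astype(np.uint8))
for i in range(1,N):
    if st[i,4]<20: continue
    q=P[L==i]; zt=np.percentile(q[:,2],97); t=q[q[:,2]>zt-.012]
    print(c[i].round(),"top z",zt.round(3),"ctr",((t.min(0)+t.max(0))/2).round(3),t.min(0).round(3),t.max(0).round(3))
# pad direction
for n in("top","scene"):
    f=pickle.load(open(n+"0.pkl","rb"));P,ok=cloud(f);b=masks(f)["blue"]
    q=P[b&ok&(abs(P[...,2]-.168)<.012)]
    q=q[abs(q[:,1]-.22)<.06]
    r=cv2.minAreaRect(q[:,:2].astype(np.float32)); print(r,np.array(cv2.boxPoints(r)).round(3).tolist())
    v=np.linalg.svd(q[:,:2]-q[:,:2].mean(0))[2][0]; print("axis",np.degrees(np.arctan2(v[1],v[0])),q[:,:2].mean(0))
E
```

```text
top red [421.8 210.1] 110 med [ 0.543 -0.281  0.301] min [ 0.534 -0.345  0.11 ] max [ 0.564 -0.272  0.304]
top orange [354.7 173.3] 129 med [ 0.641 -0.147  0.233] min [ 0.592 -0.212  0.001] max [ 0.692 -0.118  0.237]
top orange [227.  200.5] 16 med [0.598 0.16  0.067] min [0.594 0.155 0.065] max [0.602 0.165 0.073]
top orange [185.9 228.4] 22 med [0.524 0.267 0.067] min [0.516 0.261 0.065] max [0.529 0.275 0.071]
top orange [377.2 270. ] 99 med [ 0.418 -0.245  0.009] min [ 0.407 -0.256  0.005] max [ 0.436 -0.226  0.013]
top blue [195.5 203.8] 248 med [0.573 0.222 0.17 ] min [0.55  0.192 0.167] max [0.597 0.251 0.173]
scene red [224.9 100.5] 132 med [ 0.546 -0.276  0.291] min [ 0.536 -0.29   0.268] max [ 0.554 -0.272  0.304]
scene orange [218.1 158.7] 137 med [ 0.628 -0.164  0.234] min [ 0.591 -0.216  0.231] max [ 0.666 -0.111  0.251]
scene orange [276.8 169.4] 68 med [ 0.42  -0.238  0.01 ] min [ 0.408 -0.254  0.006] max [ 0.434 -0.225  0.013]
scene orange [296.2 307.2] 29 med [0.628 0.18  0.068] min [0.62  0.174 0.064] max [0.635 0.185 0.072]
scene orange [356.2 322.1] 31 med [0.534 
[... 856 characters left out ...]
 0.187] [0.454 0.316 0.18 ] [0.48  0.346 0.194]
((0.5733708143234253, 0.22192642092704773), (0.01964767463505268, 0.07814022153615952), 34.64324951171875) [[0.5429999828338623, 0.24799999594688416], [0.5870000123977661, 0.18400000035762787], [0.6039999723434448, 0.19499999284744263], [0.5590000152587891, 0.25999999046325684]]
axis 125.59257563302137 [0.5734063 0.2214383]
((0.5776318311691284, 0.2225933074951172), (0.022443115711212158, 0.08030083030462265), 35.19425964355469) [[0.5450000166893005, 0.24899999797344208], [0.5920000076293945, 0.18299999833106995], [0.6100000143051147, 0.19599999487400055], [0.5640000104904175, 0.2619999945163727]]
axis 125.78619072860117 [0.57934747 0.22471384]
```

View pics/top0c.png

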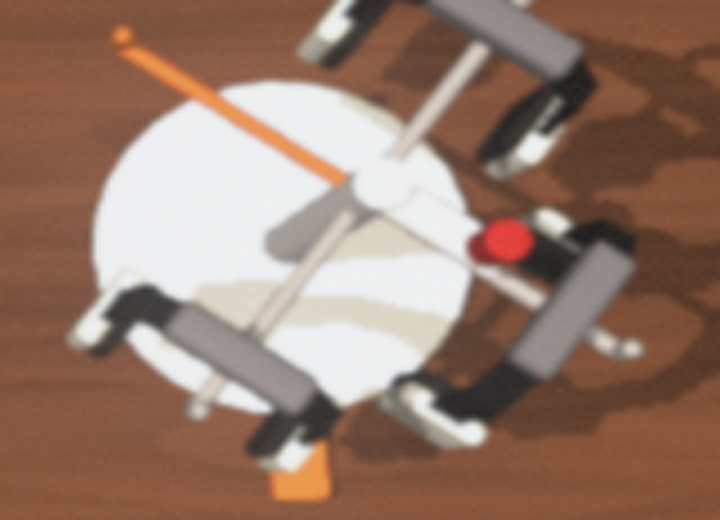

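View pics/top0d.png

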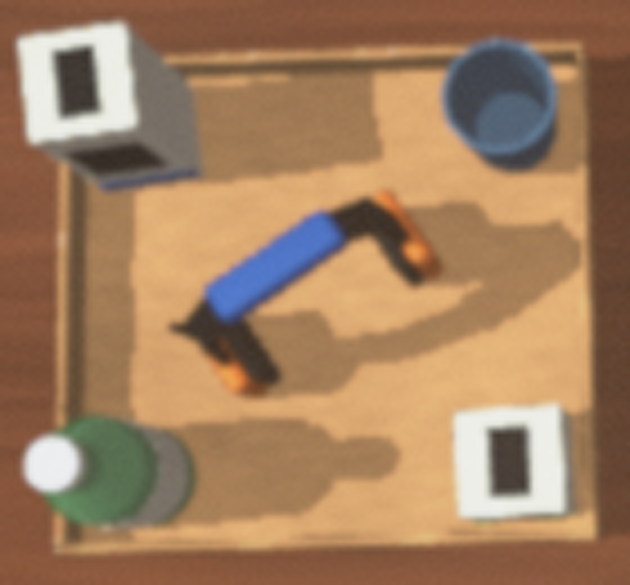

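View pics/scene0c.png

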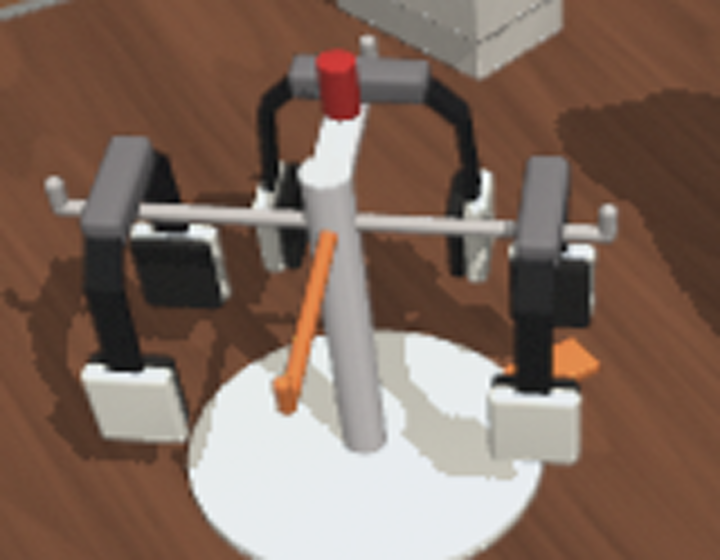

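```bash
cat > rotor.py <<'E'
from h import *
import sys
C=[];
for n in("top","scene"):
    f=pickle.load(open(n+sys.argv[1]+".pkl","rb"));P,ok=cloud(f);M=masks(f)
    r=M["red"]&ok&(P[...,2]>.298)&(P[...,2]<.312); k=P[r]
    kc=cv2.minEnclosingCircle(k[:,:2].astype(np.float32)); v,u=np.nonzero(r); 
    print(n,"knob top",np.array(kc[0]).round(4),kc[1].__round__(4),"ray",ray(f,u.mean(),v.mean(),.303).round(4))
    o=M["orange"]&ok; a=P[o&(P[...,2]>.222)&(P[...,1]<0)]
    d=np.linalg.svd(a[:,:2]-a[:,:2].mean(0))[2][0]
    tip=P[o&(P[...,2]>.244)&(P[...,1]<0)]; print(n,"arm line mid",a.mean(0).round(4),"dir",np.degrees(np.arctan2(d[1],d[0])).round(2),"tip",tip.mean(0).round(4) if len(tip) else None,len(tip))
    t=P[o&(P[...,2]<.016)&(P[...,2]>-.004)&(P[...,0]<.45)&(P[...,1]<0)]
    R=cv2.minAreaRect(t[:,:2].astype(np.float32)); print(n,"tongue",R, np.array(cv2.boxPoints(R)).round(3).tolist())
E
python3 rotor.py 0
```

```text
top knob top [ 0.5427 -0.2814] 0.0107 ray [ 0.5427 -0.2812  0.303 ]
top arm line mid [ 0.6371 -0.1503  0.2346] dir -125.45 tip [ 0.665  -0.1109  0.2509] 11
top tongue ((0.4242751896381378, -0.24062705039978027), (0.03488120809197426, 0.03323235735297203), 0.48333582282066345) [[0.40700000524520874, -0.2240000069141388], [0.40700000524520874, -0.25699999928474426], [0.44200000166893005, -0.25699999928474426], [0.44200000166893005, -0.2240000069141388]]
scene knob top [ 0.5431 -0.283 ] 0.0119 ray [ 0.5447 -0.2802  0.303 ]
scene arm line mid [ 0.6277 -0.1651  0.2352] dir 54.3 tip [ 0.6666 -0.1113  0.2506] 10
scene tongue ((0.4225623309612274, -0.23983237147331238), (0.03022715449333191, 0.029859047383069992), 3.4033586978912354) [[0.40700000524520874, -0.22599999606609344], [0.40799999237060547, -0.25600001215934753], [0.4390000104904175, -0.2540000081062317], [0.43700000643730164, -0.2240000069141388]]
```

```bash
cat > go.py <<'E'
# usage: go.py x y z [yaw_deg of tool y axis]: remaining delta in tool-axis shares
import sys,numpy as np
from rig import robot
s=robot.state();p=s["position"];O=s["orientation"];t=np.array([float(a) for a in sys.argv[1:4]])
yaw=np.degrees(np.arctan2(O[1,1],O[0,1]))
print("clk",round(s["clock"],2),"p",p.round(4),"yaw",yaw.round(2),"tilt",np.degrees(np.arccos(-O[2,2])).round(2),"open",round(s["opening"],4),"F",s["contact_force"].round(1))
d=O.T@(t-p); print("shift shares",(d/.4).round(4),"mm",(d*1000).round(1),"q",s["qpos"].round(2))
if len(sys.argv)>4:
    a=float(sys.argv[4])
    print("turn z share",round(((-(a-yaw)+90)%180-90)/180,4))
E
python3 -m jog '[[[0,0,0.039,0,0,-0.03,1],[0,0,0.039,0,0,-0.03,1],[0,0,0.039,0,0,-0.03,1],[0,0,0.039,0,0,-0.03,1],[0,0,0.039,0,0,-0.03,1],[0,0,0.039,0,0,-0.03,1],[0,0,0.039,0,0,-0.03,1],[0,0,0.039,0,0,-0.03,1],[0,0,0.039,0,0,-0.03,1],[0,0,0.039,0,0,-0.03,1],[0,0,0.039,0,0,-0.03,1],[0,0,0.039,0,0,-0.03,1]]]'
python3 go.py 0.543 -0.281 0.36 -26
```

```text
clock: 1.1
position: [0.2846, 0.5775, 0.3637]
orientation: [[0.377, 0.926, -0.012], [0.926, -0.377, -0.022], [-0.025, -0.003, -1.0]]
contact_force: [-0.8, -0.2, 0.1]
opening: 0.0922
clk 1.1 p [0.2846 0.5775 0.3637] yaw -22.14 tilt 1.43 open 0.0922 F [-0.8 -0.2  0.1]
shift shares [-1.7438  1.4073  0.0481] mm [-697.5  562.9   19.2] q [-1.05  0.39 -0.15  1.37  0.06  1.41 -1.58]
turn z share 0.0214
```

```bash
cat >> go.py <<'E'
from scipy.spatial.transform import Rotation as Ro
a=np.radians(float(sys.argv[4]) if len(sys.argv)>4 else yaw)
best=None
for b in(a,a+np.pi):
    y=np.array([np.cos(b),np.sin(b),0]);z=np.array([0,0,-1.]);G=np.c_[np.cross(y,z),y,z]
    w=Ro.from_matrix(O.T@G).as_rotvec()
    if best is None or np.linalg.norm(w)<np.linalg.norm(best): best=w
print("turn shares",(best/np.pi).round(4))
E
python3 -m jog '[[[0,0,0,-0.081,0.065,0.002,1],[0,0,0,-0.081,0.065,0.002,1],[0,0,0,-0.081,0.065,0.002,1],[0,0,0,-0.081,0.065,0.002,1],[0,0,0,-0.081,0.065,0.002,1],[0,0,0,-0.081,0.065,0.002,1],[0,0,0,-0.081,0.065,0.002,1],[0,0,0,-0.081,0.065,0.002,1],[0,0,0,-0.081,0.065,0.002,1],[0,0,0,-0.081,0.065,0.002,1]]]'
python3 go.py 0.543 -0.281 0.36 -26
```

```text
clock: 1.93
position: [0.3951, 0.183, 0.3573]
orientation: [[0.367, 0.93, -0.02], [0.93, -0.367, -0.018], [-0.024, -0.012, -1.0]]
contact_force: [1.2, -0.1, -0.2]
opening: 0.0918
clk 1.93 p [0.3951 0.183  0.3573] yaw -21.56 tilt 1.54 open 0.0918 F [ 1.2 -0.1 -0.2]
shift shares [-0.9431  0.77    0.0072] mm [-377.2  308.     2.9] q [-0.6  -0.02  0.1   1.87  0.01  1.31 -0.88]
turn z share 0.0247
turn shares [-0.0034  0.0078  0.0247]
```

```bash
python3 -m jog '[[[-0.001,0.002,0.005,-0.079,0.065,0,1],[-0.001,0.002,0.005,-0.079,0.065,0,1],[-0.001,0.002,0.005,-0.079,0.065,0,1],[-0.001,0.002,0.005,-0.079,0.065,0,1],[0,0.001,0.005,-0.079,0.065,0,1],[0,0.001,0,-0.079,0.065,0,1],[0,0,0,-0.079,0.065,0,1],[0,0,0,-0.079,0.065,0,1],[0,0,0,-0.079,0.065,0,1],[0,0,0,-0.079,0.065,0,1],[0,0,0,-0.079,0.065,0,1]]]'
python3 go.py 0.543 -0.281 0.36 -26
```

```text
clock: 2.85
position: [0.5029, -0.2619, 0.3562]
orientation: [[0.44, 0.898, 0.007], [0.898, -0.44, 0.009], [0.011, 0.002, -1.0]]
contact_force: [1.2, 0.5, -0.0]
opening: 0.0922
clk 2.85 p [ 0.5029 -0.2619  0.3562] yaw -26.11 tilt 0.63 open 0.0922 F [ 1.2  0.5 -0. ]
shift shares [ 0.0013  0.1111 -0.0093] mm [ 0.5 44.5 -3.7] q [-0.04  0.24  0.59  1.62 -0.15  1.31  0.12]
turn z share -0.0006
turn shares [ 0.0008 -0.0034 -0.0006]
```

```bash
python3 -m jog '[[[0,-0.003,0,0,0.09,0,1],[0,0,0,0,0.015,0,1],[0,0,0,0,0,0,1],[0,0,0,0,0,0,1]]]'
python3 go.py 0.543 -0.281 0.273 -26
python3 - <<'E'
from rig import robot
import cv2,pickle
for n in("scene","top"):
    f=robot.grab_frame(n); pickle.dump(f,open(n+"1.pkl","wb"))
    cv2.imwrite(f"pics/{n}1.png",f["img"][:,:,::-1])
E
```

```text
clock: 3.18
position: [0.5379, -0.294, 0.3524]
orientation: [[0.454, 0.891, -0.005], [0.891, -0.454, -0.006], [-0.008, -0.002, -1.0]]
contact_force: [0.2, 1.1, -0.2]
opening: 0.0917
clk 3.18 p [ 0.5379 -0.294   0.3524] yaw -27.01 tilt 0.47 open 0.0917 F [ 0.2  1.1 -0.2]
shift shares [ 0.0363 -0.003   0.1982] mm [14.5 -1.2 79.3] q [ 0.01  0.35  0.6   1.51 -0.19  1.34  0.15]
turn z share -0.0056
turn shares [-0.0006  0.0026 -0.0056]
```

View pics/scene1.png

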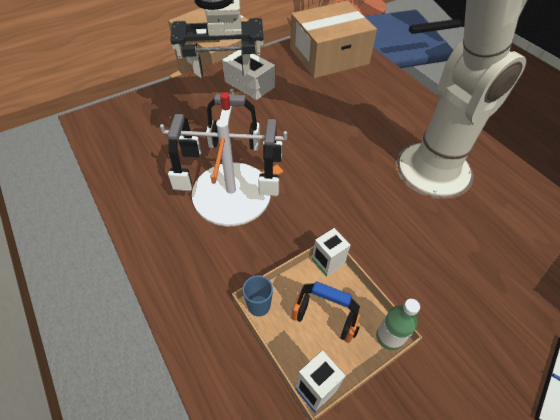

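The scene view shows the gripper at (217,40), open and above the knob at (225,100). It coasted about 14 mm too far. I'll correct that first, then descend.

```bash
python3 -m jog '[[[0,0.002,-0.005,0.036,-0.003,0,1],[0,0,0,0,0,0,1],[0,0,0,0,0,0.03,1],[0,0,0,0,0,0.03,1],[0,0,0,0,0,0.03,1],[0,0,0,0,0,0,1],[0,0,0,0,0,0,1]]]'
python3 go.py 0.543 -0.281 0.273 -26
```

```text
clock: 3.87
position: [0.5426, -0.2717, 0.3155]
orientation: [[0.431, 0.902, 0.003], [0.902, -0.431, 0.005], [0.006, 0.001, -1.0]]
contact_force: [-0.0, -0.1, 1.3]
opening: 0.0917
clk 3.87 p [ 0.5426 -0.2717  0.3155] yaw -25.52 tilt 0.34 open 0.0917 F [-0.  -0.1  1.3]
shift shares [-0.0213  0.0109  0.106 ] mm [-8.5  4.4 42.4] q [-0.01  0.36  0.58  1.59 -0.21  1.26  0.15]
turn z share 0.0027
turn shares [ 0.0002 -0.0019  0.0027]
```

```bash
python3 -m jog '[[[0,-0.001,0.002,-0.014,0.008,0,1],[0,0,0,0,0,0,1],[0,0,0,0,0,0,1]]]'
python3 go.py 0.543 -0.281 0.273 -26
```

```text
clock: 4.12
position: [0.5428, -0.2785, 0.3153]
orientation: [[0.437, 0.9, 0.001], [0.9, -0.437, 0.002], [0.002, 0.0, -1.0]]
contact_force: [0.4, 0.5, -0.0]
opening: 0.0917
clk 4.12 p [ 0.5428 -0.2785  0.3153] yaw -25.9 tilt 0.14 open 0.0917 F [ 0.4  0.5 -0. ]
shift shares [-0.0058  0.0031  0.1058] mm [-2.3  1.2 42.3] q [-0.01  0.36  0.58  1.58 -0.21  1.26  0.15]
turn z share 0.0006
turn shares [ 0.0001 -0.0008  0.0006]
```

```bash
python3 -m jog '[[[0,0,0,-0.004,0.002,0.03,1],[0,0,0,0,0,0.03,1],[0,0,0,0,0,0.03,1],[0,0,0,0,0,0.01,1],[0,0,0,0,0,0,1],[0,0,0,0,0,0,1]]]'
python3 go.py 0.543 -0.281 0.273 -26
```

```text
clock: 4.62
position: [0.5427, -0.2817, 0.2713]
orientation: [[0.438, 0.899, 0.002], [0.899, -0.438, 0.001], [0.002, 0.001, -1.0]]
contact_force: [0.7, 0.0, 0.0]
opening: 0.0917
clk 4.62 p [ 0.5427 -0.2817  0.2713] yaw -26.0 tilt 0.12 open 0.0917 F [0.7 0.  0. ]
shift shares [ 0.0019 -0.0002 -0.0041] mm [ 0.7 -0.1 -1.7] q [ 0.01  0.4   0.57  1.63 -0.23  1.18  0.18]
turn z share 0.0
turn shares [ 0.0004 -0.0006  0.    ]
```

Close on the knob.

```bash
python3 -m jog '[[[0,0,0,0,0,0,-1],[0,0,0,0,0,0,-1],[0,0,0,0,0,0,-1],[0,0,0,0,0,0,-1],[0,0,0,0,0,0,-1],[0,0,0,0,0,0,-1],[0,0,0,0,0,0,-1],[0,0,0,0,0,0,-1]]]'
python3 go.py 0.543 -0.281 0.273 -26
cat > circ.py <<'E'
# waypoints on the circle from the present pose, in tool shares (fixed yaw)
import sys,numpy as np
from rig import robot
s=robot.state();p=s["position"];O=s["orientation"];C=np.array([.5778,-.2319])
r=p[:2]-C;a=np.degrees(np.arctan2(r[1],r[0]))%360; print("knob angle",a.round(1),"r",np.linalg.norm(r).round(4),"z",p[2].round(4),"F",s["contact_force"].round(1),"open",round(s["opening"],4),"clk",s["clock"])
z=.2725;q=p
for da in np.cumsum([float(x) for x in sys.argv[1:]]):
    b=np.radians(a+da);t=np.array([C[0]+.06*np.cos(b),C[1]+.06*np.sin(b),z]); print(round(a+da,1),(O.T@(t-q)/.4).round(4));q=t
E
python3 circ.py 8 8 8 8 8 8 8 8
```

```text
clock: 5.28
position: [0.5439, -0.2822, 0.2735]
orientation: [[0.438, 0.899, 0.005], [0.899, -0.438, -0.0], [0.002, 0.005, -1.0]]
contact_force: [-0.4, -0.0, -0.3]
opening: 0.043
clk 5.28 p [ 0.5439 -0.2822  0.2735] yaw -25.98 tilt 0.3 open 0.043 F [-0.4 -0.  -0.3]
shift shares [ 0.0016 -0.0034  0.0012] mm [ 0.7 -1.3  0.5] q [ 0.01  0.4   0.57  1.63 -0.23  1.18  0.18]
turn z share 0.0001
turn shares [ 0.0015 -0.0007  0.0001]
knob angle 236.0 r 0.0606 z 0.2735 F [-0.4 -0.  -0.3] open 0.043 clk 5.2833
244.0 [0.0001 0.0211 0.0026]
252.0 [0.0015 0.0209 0.0001]
260.0 [0.0044 0.0205 0.0001]
268.0 [0.0072 0.0197 0.0001]
276.0 [0.0098 0.0185 0.0001]
284.0 [0.0123 0.0169 0.0001]
292.0 [0.0145 0.0151 0.0001]
300.0 [0.0165 0.0129 0.0001]
```

```bash
python3 -m jog '[[[0,0,0,0,0,0,-1],[0,0,0,0,0,0,-1],[0,0,0,0,0,0,-1],[0,0,0,0,0,0,-1],[0,0,0,0,0,0,-1],[0,0,0,0,0,0,-1]]]'
python3 circ.py 8 8 8 8 8 8 8 8
```

```text
clock: 5.78
position: [0.5442, -0.2823, 0.2737]
orientation: [[0.438, 0.899, 0.006], [0.899, -0.438, -0.0], [0.002, 0.005, -1.0]]
contact_force: [0.1, -0.4, 0.7]
opening: 0.0216
knob angle 236.3 r 0.0605 z 0.2737 F [ 0.1 -0.4  0.7] open 0.0216 clk 5.7833
244.3 [-0.      0.021   0.0031]
252.3 [0.0016 0.0209 0.0001]
260.3 [0.0045 0.0204 0.0001]
268.3 [0.0073 0.0196 0.0001]
276.3 [0.0099 0.0184 0.0001]
284.3 [0.0124 0.0169 0.0001]
292.3 [0.0146 0.015  0.0001]
300.3 [0.0166 0.0128 0.0001]
```

```bash
python3 -m jog '[[[0,0,0,0,0.021,0.002,-1],[0,0,0,0.0015,0.021,0,-1],[0,0,0,0.0045,0.02,0,-1],[0,0,0,0,0,0,-1]]]'
python3 circ.py 8 8 8 8 8 8 8 8
```

```text
clock: 6.12
position: [0.5664, -0.2923, 0.2737]
orientation: [[0.44, 0.898, 0.003], [0.898, -0.44, 0.0], [0.001, 0.002, -1.0]]
contact_force: [6.0, -1.0, -0.6]
opening: 0.0217
knob angle 259.3 r 0.0615 z 0.2737 F [ 6.  -1.  -0.6] open 0.0217 clk 6.1167
267.3 [0.0105 0.0187 0.0032]
275.3 [0.0096 0.0186 0.0001]
283.3 [0.0121 0.0171 0.0001]
291.3 [0.0144 0.0152 0.0001]
299.3 [0.0163 0.0131 0.0001]
307.3 [0.018  0.0107 0.    ]
315.3 [0.0193 0.0081 0.    ]
323.3 [0.0202 0.0053 0.    ]
```

Turning well, and the force is small.

```bash
python3 -m jog '[[[0,0,0,0.0105,0.0185,0.002,-1],[0,0,0,0.0095,0.0185,0,-1],[0,0,0,0.012,0.017,0,-1],[0,0,0,0.0145,0.015,0,-1],[0,0,0,0,0,0,-1]]]'
python3 circ.py 8 8 8 8 8 8 8 8
```

```text
clock: 6.53
position: [0.602, -0.2894, 0.2738]
orientation: [[0.441, 0.897, 0.002], [0.897, -0.441, -0.001], [0.0, 0.002, -1.0]]
contact_force: [4.9, 0.4, -0.1]
opening: 0.0216
knob angle 292.8 r 0.0624 z 0.2738 F [ 4.9  0.4 -0.1] open 0.0216 clk 6.5333
300.8 [0.0207 0.008  0.0032]
308.8 [0.0183 0.0101 0.    ]
316.8 [0.0195 0.0075 0.    ]
324.8 [0.0204 0.0047 0.    ]
332.8 [0.0208 0.0018 0.    ]
340.8 [ 0.0209 -0.0011 -0.    ]
348.8 [ 0.0205 -0.004  -0.    ]
356.8 [ 0.0198 -0.0068 -0.    ]
```

```bash
python3 -m jog '[[[0,0,0,0.0205,0.008,0.002,-1],[0,0,0,0.0185,0.01,0,-1],[0,0,0,0.0195,0.0075,0,-1],[0,0,0,0.0205,0.0045,0,-1],[0,0,0,0,0,0,-1]]]'
python3 circ.py 8 8 8 8 8 8
```

```text
clock: 6.95
position: [0.6297, -0.2668, 0.2737]
orientation: [[0.443, 0.897, 0.003], [0.897, -0.443, -0.005], [-0.003, 0.004, -1.0]]
contact_force: [3.2, 4.7, 2.3]
opening: 0.0217
knob angle 326.1 r 0.0625 z 0.2737 F [3.2 4.7 2.3] open 0.0217 clk 6.95
334.1 [ 0.0217 -0.005   0.0029]
342.1 [ 0.0209 -0.0016 -0.0001]
350.1 [ 0.0204 -0.0045 -0.0001]
358.1 [ 0.0196 -0.0073 -0.0001]
366.1 [ 0.0184 -0.0099 -0.0001]
374.1 [ 0.0169 -0.0124 -0.0001]
```

```bash
python3 -m jog '[[[0,0,0,0.0215,-0.005,0.002,-1],[0,0,0,0.021,-0.0015,0,-1],[0,0,0,0.0205,-0.0045,0,-1],[0,0,0,0.0195,-0.007,0,-1],[0,0,0,0,0,0,-1],[0,0,0,0,0,0,-1]]]'
python3 circ.py 2 2 2 2 2
python3 - <<'E'
from rig import robot
import cv2,pickle
for n in("scene","top"):
    f=robot.grab_frame(n); pickle.dump(f,open(n+"2.pkl","wb"))
    cv2.imwrite(f"pics/{n}2.png",f["img"][:,:,::-1])
E
python3 rotor.py 2
```

```text
clock: 7.45
position: [0.6395, -0.2309, 0.2737]
orientation: [[0.44, 0.898, 0.004], [0.898, -0.44, -0.007], [-0.005, 0.007, -1.0]]
contact_force: [-0.7, -5.2, 1.0]
opening: 0.0213
knob angle 0.9 r 0.0617 z 0.2737 F [-0.7 -5.2  1. ] open 0.0213 clk 7.45
2.9 [ 0.0027 -0.0063  0.003 ]
4.9 [ 0.0045 -0.0026 -0.    ]
6.9 [ 0.0044 -0.0028 -0.    ]
8.9 [ 0.0043 -0.0029 -0.    ]
10.9 [ 0.0042 -0.0031 -0.    ]
top knob top [0. 0.] 0.0 ray [nan nan nan]
top arm line mid [nan nan nan] dir 0.0 tip None 0
top tongue ((0.0, 0.0), (0.0, 0.0), 0.0) [[0.0, 0.0], [0.0, 0.0], [0.0, 0.0], [0.0, 0.0]]
scene knob top [ 0.6376 -0.2306] 0.0119 ray [ 0.6398 -0.2299  0.303 ]
scene arm line mid [ 0.4949 -0.2364  0.234 ] dir 2.54 tip [ 0.4302 -0.2393  0.251 ] 5
scene tongue ((0.4210558831691742, -0.23933754861354828), (0.02535746805369854, 0.03043370507657528), 4.067835807800293) [[0.40700000524520874, -0.22499999403953552], [0.4090000092983246, -0.2549999952316284], [0.4350000023841858, -0.2540000081062317], [0.43299999833106995, -0.22300000488758087]]rotor.py:8: RuntimeWarning: Mean of empty slice.
  print(n,"knob top",np.array(kc[0]).round(4),kc[1].__round__(4),"ray",ray(f,u.mean(),v.mean(),.303).round(4))
  ret = ret.dtype.type(ret / rcount)
rotor.py:10: RuntimeWarning: Mean of empty slice.
  d=np.linalg.svd(a[:,:2]-a[:,:2].mean(0))[2][0]
  ret = um.true_divide(
rotor.py:11: RuntimeWarning: Mean of empty slice.
  tip=P[o&(P[...,2]>.244)&(P[...,1]<0)]; print(n,"arm line mid",a.mean(0).round(4),"dir",np.degrees(np.arctan2(d[1],d[0])).round(2),"tip",tip.mean(0).round(4) if len(tip) else None,len(tip))
```

```bash
python3 -m jog '[[[0,0,0,0,0,0,0],[0,0,0,0,0,0,0],[0,0,0,0,0,0,0],[0,0,0,0,0,0,0],[0,0,0,0,0,0,0]]]'
python3 go.py 0.576 0.2225 0.33 35.7
```

```text
clock: 7.97
position: [0.6397, -0.228, 0.2719]
orientation: [[0.439, 0.898, 0.003], [0.898, -0.439, -0.003], [-0.002, 0.004, -1.0]]
contact_force: [-0.1, -0.2, -0.7]
opening: 0.0451
clk 7.97 p [ 0.6397 -0.228   0.2719] yaw -26.04 tilt 0.25 open 0.0451 F [-0.1 -0.2 -0.7]
shift shares [ 0.9418 -0.6369 -0.1494] mm [ 376.7 -254.8  -59.8] q [-0.06  0.52  0.54  1.45 -0.27  1.24  0.05]
turn z share -0.343
turn shares [ 0.0008  0.0012 -0.343 ]
```

```bash
python3 -m jog '[[[0,0,0,0,0,-0.06,0],[0,0,0,0,0,-0.08,0],[0,0,0,0,0,-0.03,0],[0,0,0,0.05,-0.034,0,1],[0,0,0,0.086,-0.058,0,1],[0,0,0,0.086,-0.058,0,1],[0,0,0,0.086,-0.058,0,1],[0,0,0,0.086,-0.058,0,1],[0,0,0,0.086,-0.058,0,1],[0,0,0,0.086,-0.058,0,1],[0,0,0,0.086,-0.058,0,1],[0,0,0,0.086,-0.058,0,1]]]'
python3 go.py 0.576 0.2225 0.3 35.7
```

```text
clock: 8.97
position: [0.5916, 0.1158, 0.3361]
orientation: [[0.464, 0.886, 0.002], [0.886, -0.464, -0.012], [-0.009, 0.008, -1.0]]
contact_force: [0.5, -0.1, 0.5]
opening: 0.0918
clk 8.97 p [0.5916 0.1158 0.3361] yaw -27.67 tilt 0.69 open 0.0918 F [ 0.5 -0.1  0.5]
shift shares [ 0.219  -0.159   0.0869] mm [ 87.6 -63.6  34.7] q [-0.6   0.32  0.46  1.56 -0.13  1.29 -0.61]
turn z share -0.352
turn shares [ 0.0005  0.004  -0.352 ]
```

```bash
python3 -m jog '[[[0,0.001,0,0.08,-0.056,0,1],[0,0.001,0,0.07,-0.05,0,1],[0,0,-0.036,0.02,-0.015,0,1],[0,0,-0.038,0,0,0,1],[0,0,-0.038,0,0,0,1],[0,0,-0.038,0,0,0,1],[0,0,-0.038,0,0,0,1],[0,0,-0.038,0,0,0,1],[0,0,-0.038,0,0,0,1],[0,0,-0.038,0,0,0,1],[0,0,0,0,0,0,1],[0,0,0,0,0,0,1]]]'
python3 go.py 0.576 0.2225 0.3 35.7
python3 - <<'E'
from rig import robot
import cv2,pickle
for n in("scene","top"):
    f=robot.grab_frame(n); pickle.dump(f,open(n+"3.pkl","wb"))
    cv2.imwrite(f"pics/{n}3.png",f["img"][:,:,::-1])
E
python3 rotor.py 3 2>/dev/null
```

```text
clock: 9.97
position: [0.5736, 0.2215, 0.3296]
orientation: [[-0.491, 0.871, 0.001], [0.871, 0.491, 0.0], [-0.0, 0.001, -1.0]]
contact_force: [-0.5, 0.1, -0.3]
opening: 0.0921
clk 9.97 p [0.5736 0.2215 0.3296] yaw 29.43 tilt 0.04 open 0.0921 F [-0.5  0.1 -0.3]
shift shares [-0.0007  0.0064  0.0741] mm [-0.3  2.6 29.6] q [-0.6   0.33  0.25  1.54 -0.08  1.29  0.17]
turn z share -0.0348
turn shares [ 0.0002  0.     -0.0348]
top knob top [ 0.6373 -0.2289] 0.0109 ray [ 0.6369 -0.2286  0.303 ]
top arm line mid [ 0.5428 -0.2352  0.2335] dir -174.68 tip None 0
top tongue ((0.4284017086029053, -0.24005702137947083), (0.04321029782295227, 0.03333337604999542), 0.9408106803894043) [[0.40700000524520874, -0.2240000069141388], [0.40700000524520874, -0.25699999928474426], [0.44999998807907104, -0.25600001215934753], [0.44999998807907104, -0.22300000488758087]]
scene knob top [ 0.6392 -0.23  ] 0.0109 ray [ 0.6401 -0.2278  0.303 ]
scene arm line mid [ 0.5436 -0.2354  0.2333] dir 8.53 tip None 0
scene tongue ((0.4192590117454529, -0.23974479734897614), (0.0328512080013752, 0.02156117558479309), 89.07469940185547) [[0.40799999237060547, -0.25600001215934753], [0.4300000071525574, -0.25600001215934753], [0.4300000071525574, -0.22300000488758087], [0.4090000092983246, -0.22300000488758087]]
```

View pics/scene3.png

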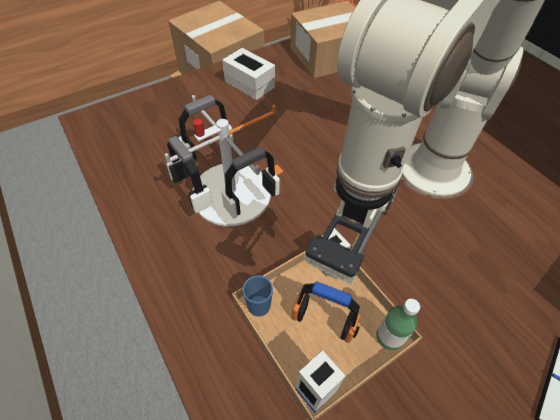

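Gripper is seen at (333,255), with the crown at (331,294) below it. The orange arm's tip at (273,109) is over the tongue at (277,170). I'll finish the turn and descend partway.

```bash
python3 -m jog '[[[0,0,-0.033,0,0.004,0,1],[0,0,0,0,0,0,1],[0,0,0,0,0,0.08,1],[0,0,0,0,0,0.08,1],[0,0,0,0,0,0.06,1],[0,0,0,0,0,0.03,1],[0,0,0,0,0,0,1],[0,0,0,0,0,0,1]]]'
python3 go.py 0.5755 0.2225 0.157 35.7
```

```text
clock: 10.73
position: [0.5772, 0.2226, 0.2283]
orientation: [[-0.555, 0.832, 0.006], [0.832, 0.555, 0.002], [-0.002, 0.007, -1.0]]
contact_force: [0.7, 0.2, 0.3]
opening: 0.092
clk 10.73 p [0.5772 0.2226 0.2283] yaw 33.69 tilt 0.39 open 0.092 F [0.7 0.2 0.3]
shift shares [ 0.0025 -0.0049  0.1783] mm [ 1.  -1.9 71.3] q [-0.59  0.41  0.23  1.66 -0.1   1.08  0.26]
turn z share -0.0112
turn shares [ 0.0021  0.0006 -0.0112]
```

```bash
python3 -m jog '[[[0.002,0,-0.01,0.002,-0.003,0.03,1],[0,0,0,0,0,0.05,1],[0,0,0,0,0,0.05,1],[0,0,0,0,0,0.03,1],[0,0,0,0,0,0.01,1],[0,0,0,0,0,0,1],[0,0,0,0,0,0,1]]]'
python3 go.py 0.5755 0.2225 0.157 35.7
```

```text
clock: 11.32
position: [0.5819, 0.225, 0.1671]
orientation: [[-0.572, 0.82, 0.014], [0.82, 0.572, 0.004], [-0.005, 0.013, -1.0]]
contact_force: [-0.0, 0.5, 0.1]
opening: 0.0916
clk 11.32 p [0.5819 0.225  0.1671] yaw 34.87 tilt 0.81 open 0.0916 F [-0.   0.5  0.1]
shift shares [ 0.0042 -0.0169  0.0249] mm [ 1.7 -6.8 10. ] q [-0.57  0.48  0.21  1.71 -0.12  0.96  0.29]
turn z share -0.0046
turn shares [ 0.0042  0.0015 -0.0046]
```

```bash
python3 -m jog '[[[0.004,0.001,-0.004,0.004,-0.012,0.015,1],[0.001,0,0,0,-0.002,0.008,1],[0,0,0,0,0,0,1],[0,0,0,0,0,0,1]]]'
python3 go.py 0.5755 0.2225 0.157 35.7
```

```text
clock: 11.65
position: [0.578, 0.2238, 0.1606]
orientation: [[-0.582, 0.813, 0.002], [0.813, 0.582, -0.001], [-0.002, 0.001, -1.0]]
contact_force: [0.2, 0.5, -0.4]
opening: 0.0914
clk 11.65 p [0.578  0.2238 0.1606] yaw 35.62 tilt 0.14 open 0.0914 F [ 0.2  0.5 -0.4]
shift shares [ 0.001  -0.0071  0.0091] mm [ 0.4 -2.8  3.6] q [-0.57  0.49  0.21  1.71 -0.12  0.96  0.3 ]
turn z share -0.0004
turn shares [ 0.0004  0.0006 -0.0004]
```

```bash
python3 -m jog '[[[0,0,0,0.001,-0.006,0.009,1],[0,0,0,0,0,0,1],[0,0,0,0,0,0,1],[0,0,0,0,0,0,-0.3],[0,0,0,0,0,0,-0.3],[0,0,0,0,0,0,-0.3],[0,0,0,0,0,0,-0.3],[0,0,0,0,0,0,-0.3],[0,0,0,0,0,0,-0.3],[0,0,0,0,0,0,-0.3],[0,0,0,0,0,0,-0.3],[0,0,0,0,0,0,-0.3]]]'
python3 go.py 0.5755 0.2225 0.157 35.7
python3 - <<'E'
from rig import robot
import cv2,pickle
f=robot.grab_frame("scene"); pickle.dump(f,open("scene4.pkl","wb"))
cv2.imwrite("pics/scene4.png",cv2.resize(f["img"][210:400,220:440,::-1],None,fx=3,fy=3))
E
```

```text
clock: 12.65
position: [0.5763, 0.2228, 0.1578]
orientation: [[-0.582, 0.813, 0.004], [0.813, 0.582, -0.0], [-0.002, 0.003, -1.0]]
contact_force: [-0.0, -0.2, 0.4]
opening: 0.0364
clk 12.65 p [0.5763 0.2228 0.1578] yaw 35.6 tilt 0.23 open 0.0364 F [-0.  -0.2  0.4]
shift shares [ 0.0005 -0.0021  0.0019] mm [ 0.2 -0.8  0.8] q [-0.57  0.48  0.21  1.72 -0.12  0.95  0.3 ]
turn z share -0.0005
turn shares [ 0.001   0.0007 -0.0005]
```

View pics/scene4.png

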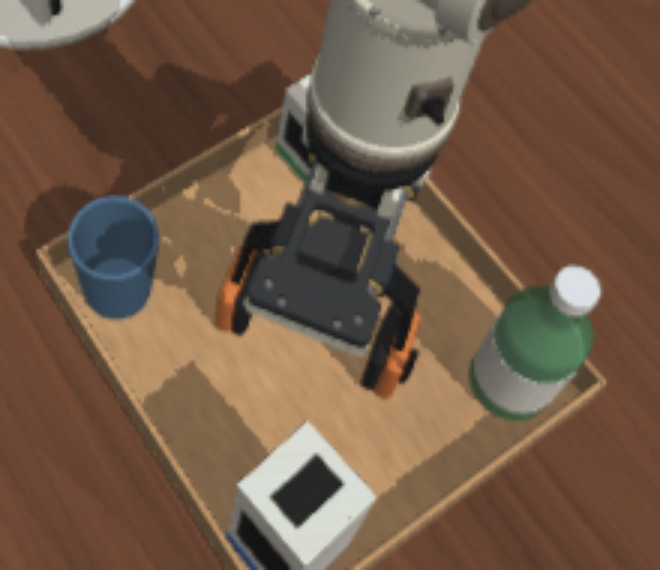

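The gripper sits centred over the headset, whose cups show at (232,295) and (392,355) in the crop. The bystanders are untouched. Now closing.

```bash
python3 -m jog '[[[0,0,0,0,0,0,-1],[0,0,0,0,0,0,-1],[0,0,0,0,0,0,-1],[0,0,0,0,0,0,-1],[0,0,0,0,0,0,-1],[0,0,0,0,0,-0.02,-1],[0,0,0,0,0,-0.02,-1],[0,0,0,0,0,-0.02,-1],[0,0,0,0,0,0,-1]]]'
python3 go.py 0.5755 0.2225 0.45 2.6
```

```text
clock: 13.45
position: [0.5746, 0.2221, 0.1822]
orientation: [[-0.582, 0.813, -0.0], [0.813, 0.582, -0.002], [-0.002, -0.001, -1.0]]
contact_force: [0.3, 0.5, -2.4]
opening: 0.0236
clk 13.45 p [0.5746 0.2221 0.1822] yaw 35.6 tilt 0.11 open 0.0236 F [ 0.3  0.5 -2.4]
shift shares [-0.0016  0.0016 -0.6695] mm [  -0.6    0.7 -267.8] q [-0.58  0.46  0.21  1.7  -0.11  1.    0.3 ]
turn z share 0.1833
turn shares [-0.0002  0.0006  0.1833]
```

Held: opening is 23.6 mm and the load about 2.4 N. Lifting next, then turning.

```bash
python3 -m jog '[[[0,0,0,0,0,-0.04,-1],[0,0,0,0,0,-0.07,-1],[0,0,0,0,0,-0.08,-1],[0,0,0,0,0,-0.08,-1],[0,0,0,0,0,-0.08,-1],[0,0,0.02,0,0,-0.08,-1],[0,0,0.035,0,0,-0.08,-1],[0,0,0.035,0,0,-0.08,-1],[0,0,0.035,0,0,-0.04,-1],[0,0,0.035,0,0,0,-1],[0,0,0,0,0,0,-1],[0,0,0,0,0,0,-1]]]'
python3 go.py 0.481 -0.2363 0.45 2.6
```

```text
clock: 14.45
position: [0.5721, 0.2212, 0.4489]
orientation: [[-0.098, 0.995, -0.001], [0.995, 0.098, -0.001], [-0.001, -0.001, -1.0]]
contact_force: [0.2, 0.0, -3.9]
opening: 0.0236
clk 14.45 p [0.5721 0.2212 0.4489] yaw 5.62 tilt 0.09 open 0.0236 F [ 0.2  0.  -3.9]
shift shares [-1.116e+00 -3.386e-01 -1.100e-03] mm [-4.464e+02 -1.354e+02 -4.000e-01] q [-0.65  0.29  0.32  1.33 -0.09  1.53 -0.24]
turn z share 0.0168
turn shares [-0.0003  0.0004  0.0168]
```

```bash
python3 -m jog '[[[0,0,0,-0.03,-0.01,0,-1],[0,0,0.004,-0.06,-0.018,0,-1],[0,0,0.004,-0.07,-0.021,0,-1],[0,0,0.004,-0.07,-0.021,0,-1],[0,0,0.004,-0.07,-0.021,0,-1],[0,0,0,-0.07,-0.021,0,-1],[0,0,0,-0.07,-0.021,0,-1],[0,0,0,-0.07,-0.021,0,-1],[0,0,0,-0.07,-0.021,0,-1],[0,0,0,-0.07,-0.021,0,-1],[0,0,0,-0.07,-0.021,0,-1],[0,0,0,-0.06,-0.018,0,-1]]]'
python3 go.py 0.481 -0.2363 0.45 2.6
```

```text
clock: 15.45
position: [0.4879, -0.1127, 0.4353]
orientation: [[-0.09, 0.996, -0.027], [0.996, 0.09, -0.004], [-0.002, -0.028, -1.0]]
contact_force: [0.2, -0.5, -2.7]
opening: 0.024
clk 15.45 p [ 0.4879 -0.1127  0.4353] yaw 5.16 tilt 1.59 open 0.024 F [ 0.2 -0.5 -2.7]
shift shares [-0.3061 -0.0459 -0.0349] mm [-122.5  -18.4  -14. ] q [-0.33  0.08  0.53  1.61 -0.03  1.49  0.3 ]
turn z share 0.0142
turn shares [-0.0088  0.0007  0.0142]
```

```bash
python3 -m jog '[[[-0.004,0,0.005,-0.06,-0.008,-0.018,-1],[-0.004,0,0.005,-0.06,-0.01,-0.018,-1],[0,0,0.003,-0.06,-0.01,0,-1],[0,0,0,-0.05,-0.01,0,-1],[0,0,0,-0.02,0,0,-1],[0,0,0,0,0,0,-1],[0,0,0,0,0,0,-1],[0,0,0,0,0,0,-1]]]'
python3 go.py 0.481 -0.2363 0.45 2.6
```

```text
clock: 16.12
position: [0.4638, -0.2311, 0.4435]
orientation: [[-0.047, 0.999, -0.016], [0.999, 0.047, -0.001], [-0.0, -0.016, -1.0]]
contact_force: [0.7, 0.1, -3.6]
opening: 0.0236
clk 16.12 p [ 0.4638 -0.2311  0.4435] yaw 2.71 tilt 0.93 open 0.0236 F [ 0.7  0.1 -3.6]
shift shares [-0.015   0.0422 -0.0169] mm [-6.  16.9 -6.8] q [-0.17  0.11  0.65  1.57 -0.06  1.49  0.52]
turn z share 0.0006
turn shares [-0.0052  0.      0.0006]
```

```bash
python3 -m jog '[[[-0.004,0,0,-0.011,0.036,-0.01,-1],[-0.001,0,0,0,0,0,-1],[0,0,0,0,0,0,-1],[0,0,0,0,0,0,-1]]]'
python3 go.py 0.481 -0.2363 0.45 2.6
python3 - <<'E'
from rig import robot
import cv2,pickle
for n in("scene","top"):
    f=robot.grab_frame(n); pickle.dump(f,open(n+"5.pkl","wb"))
    cv2.imwrite(f"pics/{n}5.png",f["img"][:,:,::-1])
E
```

```text
clock: 16.45
position: [0.4781, -0.2304, 0.4456]
orientation: [[-0.056, 0.998, -0.004], [0.998, 0.056, 0.003], [0.004, -0.003, -1.0]]
contact_force: [-0.0, 0.6, -2.6]
opening: 0.0233
clk 16.45 p [ 0.4781 -0.2304  0.4456] yaw 3.2 tilt 0.29 open 0.0233 F [-0.   0.6 -2.6]
shift shares [-0.015   0.0063 -0.0112] mm [-6.   2.5 -4.5] q [-0.17  0.13  0.65  1.55 -0.08  1.49  0.54]
turn z share 0.0034
turn shares [-0.0011 -0.0012  0.0034]
```

View pics/scene5.png

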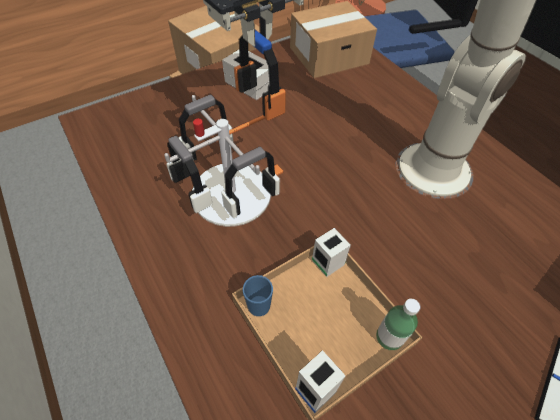

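View pics/top5.png

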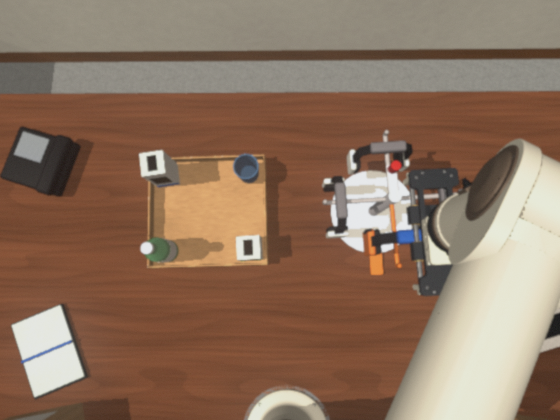

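The headset hangs from the gripper: blue pad at (262,43), cups at (275,103) and (243,75). The orange arm is below it and the bystanders are unmoved. I'll check the held pose by depth.

```bash
cat > held.py <<'E'
from h import *
import sys
zmin=float(sys.argv[2])
for n in("scene","top"):
    f=pickle.load(open(n+sys.argv[1]+".pkl","rb"));P,ok=cloud(f);M=masks(f)
    for k in("orange","blue"):
        m=M[k]&ok&(P[...,2]>zmin)&(P[...,1]<-.05)
        N,L,st,c=cv2.connectedComponentsWithStats(m.astype(np.uint8))
        for i in range(1,N):
            if st[i,4]<10: continue
            q=P[L==i]; print(n,k,c[i].round(),st[i,4],np.percentile(q,3,axis=0).round(3),np.percentile(q,97,axis=0).round(3))
E
python3 held.py 5 .26
```

```text
scene orange [278.  93.] 47 [ 0.452 -0.167  0.352] [ 0.486 -0.158  0.358]
scene blue [262.  42.] 229 [ 0.469 -0.237  0.443] [ 0.489 -0.191  0.46 ]
top orange [371. 244.] 96 [ 0.449 -0.169  0.351] [ 0.491 -0.159  0.358]
top blue [405. 236.] 197 [ 0.466 -0.216  0.454] [ 0.485 -0.19   0.461]
top blue [420. 235.] 25 [ 0.465 -0.229  0.456] [ 0.486 -0.204  0.545]
```

Held upright and centred. Correct sideways, then descend partway.

```bash
python3 -m jog '[[[-0.001,-0.001,0.003,-0.012,0.005,0,-1],[0,0,0,0,0,0,-1],[0,0,0,0,0,0,-1]]]'
python3 go.py 0.481 -0.2363 0.27 2.6
```

```text
clock: 16.8
position: [0.4801, -0.2349, 0.4455]
orientation: [[-0.047, 0.999, -0.0], [0.999, 0.047, 0.001], [0.001, -0.0, -1.0]]
contact_force: [-0.5, 0.1, -3.0]
opening: 0.0237
clk 16.8 p [ 0.4801 -0.2349  0.4455] yaw 2.68 tilt 0.05 open 0.0237 F [-0.5  0.1 -3. ]
shift shares [-0.004   0.0024  0.4388] mm [ -1.6   0.9 175.5] q [-0.16  0.14  0.65  1.54 -0.09  1.49  0.54]
turn z share 0.0004
turn shares [-0.0001 -0.0002  0.0004]
```

```bash
python3 -m jog '[[[0,0,0,-0.003,0.001,0.03,-1],[0,0,0,0,0,0.04,-1],[0,0,0,0,0,0.04,-1],[0,0,0,0,0,0.04,-1],[0,0,0,0,0,0.04,-1],[0,0,0,0,0,0.02,-1],[0,0,0,0,0,0,-1]]]'
python3 go.py 0.481 -0.2363 0.27 2.6
```

```text
clock: 17.38
position: [0.4797, -0.2369, 0.3544]
orientation: [[-0.045, 0.999, -0.0], [0.999, 0.045, 0.0], [0.0, -0.0, -1.0]]
contact_force: [-0.3, 1.3, -1.6]
opening: 0.0238
clk 17.38 p [ 0.4797 -0.2369  0.3544] yaw 2.61 tilt 0.02 open 0.0238 F [-0.3  1.3 -1.6]
shift shares [0.0013 0.0034 0.211 ] mm [ 0.5  1.4 84.4] q [-0.15  0.18  0.65  1.7  -0.11  1.3   0.57]
turn z share 0.0
turn shares [-0.     -0.0001  0.    ]
```

```bash
python3 -m jog '[[[0,0,0,0.001,0.003,0.03,-1],[0,0,0,0,0,0.04,-1],[0,0,0,0,0,0.04,-1],[0,0,0,0,0,0.04,-1],[0,0,0,0,0,0.03,-1],[0,0,0,0,0,0.01,-1],[0,0,0,0,0,0,-1],[0,0,0,0,0,0,-1]]]'
python3 go.py 0.481 -0.2363 0.27 2.6
python3 - <<'E'
from rig import robot
import cv2,pickle
for n in("scene","top"):
    f=robot.grab_frame(n); pickle.dump(f,open(n+"6.pkl","wb"))
f=pickle.load(open("scene6.pkl","rb"));cv2.imwrite("pics/scene6.png",cv2.resize(f["img"][30:230,140:340,::-1],None,fx=3,fy=3))
E
```

```text
clock: 18.05
position: [0.4831, -0.2379, 0.2787]
orientation: [[-0.045, 0.999, 0.005], [0.999, 0.045, -0.002], [-0.002, 0.005, -1.0]]
contact_force: [-0.4, -0.4, -3.4]
opening: 0.0238
clk 18.05 p [ 0.4831 -0.2379  0.2787] yaw 2.6 tilt 0.3 open 0.0238 F [-0.4 -0.4 -3.4]
shift shares [ 0.0043 -0.0052  0.0218] mm [ 1.7 -2.1  8.7] q [-0.13  0.25  0.64  1.8  -0.16  1.14  0.61]
turn z share -0.0
turn shares [ 0.0015  0.0007 -0.    ]
```

View pics/scene6.png

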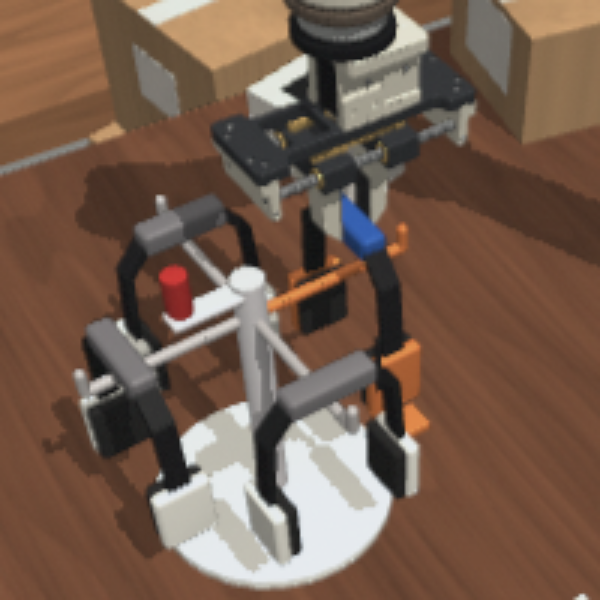

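The headset straddles the orange arm just above it, with its pad at (365,225) in the crop and clear of the neighbouring headsets. I'll lower it gently and watch the force.

```bash
python3 -m jog '[[[0.001,0,0,0.003,-0.004,0.02,-1],[0,0,0,0,0,0.02,-1],[0,0,0,0,0,0.02,-1],[0,0,0,0,0,0.01,-1],[0,0,0,0,0,0,-1],[0,0,0,0,0,0,-1]]]'
python3 go.py 0.481 -0.2363 0.2435 2.6
```

```text
clock: 18.65
position: [0.483, -0.2373, 0.2503]
orientation: [[-0.046, 0.999, 0.006], [0.999, 0.046, -0.003], [-0.003, 0.006, -1.0]]
contact_force: [-0.5, 0.4, -3.6]
opening: 0.0237
clk 18.65 p [ 0.483  -0.2373  0.2503] yaw 2.62 tilt 0.39 open 0.0237 F [-0.5  0.4 -3.6]
shift shares [ 0.0027 -0.005   0.0169] mm [ 1.1 -2.   6.8] q [-0.12  0.28  0.63  1.84 -0.18  1.08  0.62]
turn z share 0.0001
turn shares [0.0019 0.0011 0.0001]
```

```bash
python3 -m jog '[[[0.002,0.001,0,0.002,-0.004,0.01,-1],[0,0,0,0,0,0.006,-1],[0,0,0,0,0,0,-1],[0,0,0,0,0,0,-1]]]'
python3 go.py 0.481 -0.2363 0.2435 2.6
```

```text
clock: 18.98
position: [0.4816, -0.2367, 0.2436]
orientation: [[-0.046, 0.999, -0.0], [0.999, 0.046, -0.0], [-0.0, -0.0, -1.0]]
contact_force: [-0.8, 0.4, -2.9]
opening: 0.0235
clk 18.98 p [ 0.4816 -0.2367  0.2436] yaw 2.62 tilt 0.02 open 0.0235 F [-0.8  0.4 -2.9]
shift shares [ 0.0011 -0.0015  0.0003] mm [ 0.4 -0.6  0.1] q [-0.11  0.29  0.63  1.85 -0.19  1.07  0.63]
turn z share 0.0001
turn shares [-0.0001  0.      0.0001]
```

```bash
python3 -m jog '[[[0,0,0,0,0,0.004,-1],[0,0,0,0,0,0,-1],[0,0,0,0,0,0,-1]]]'
python3 -m jog '[[[0,0,0,0,0,0.004,-1],[0,0,0,0,0,0,-1],[0,0,0,0,0,0,-1]]]'
```

```text
clock: 19.23
position: [0.4822, -0.2377, 0.2443]
orientation: [[-0.045, 0.999, 0.002], [0.999, 0.045, -0.001], [-0.001, 0.002, -1.0]]
contact_force: [0.4, -0.2, -3.6]
opening: 0.0239
clock: 19.48
position: [0.4826, -0.2382, 0.2436]
orientation: [[-0.045, 0.999, 0.004], [0.999, 0.045, -0.001], [-0.001, 0.004, -1.0]]
contact_force: [0.3, 0.6, -1.5]
opening: 0.0235
```

```bash
python3 -m jog '[[[0.001,0,0,0.002,-0.003,0.006,-1],[0,0,0,0,0,0.002,-1],[0,0,0,0,0,0,-1],[0,0,0,0,0,0,-1]]]'
python3 go.py 0.481 -0.2363 0.2415 2.6
```

```text
clock: 19.82
position: [0.4832, -0.2388, 0.2436]
orientation: [[-0.045, 0.999, 0.005], [0.999, 0.045, -0.003], [-0.003, 0.005, -1.0]]
contact_force: [0.2, -0.3, -0.5]
opening: 0.0237
clk 19.82 p [ 0.4832 -0.2388  0.2436] yaw 2.57 tilt 0.36 open 0.0237 F [ 0.2 -0.3 -0.5]
shift shares [ 0.0065 -0.0051  0.0051] mm [ 2.6 -2.1  2.1] q [-0.11  0.29  0.63  1.85 -0.19  1.06  0.63]
turn z share -0.0001
turn shares [ 0.0017  0.001  -0.0001]
```

The load has transferred to the arm: force fell from about 3 N to 0.5 N at the predicted height. Opening slightly.

```bash
python3 -m jog '[[[0,0,0,0,0,0,-0.15],[0,0,0,0,0,0,-0.15],[0,0,0,0,0,0,-0.15],[0,0,0,0,0,0,-0.15],[0,0,0,0,0,0,-0.15]]]'
python3 - <<'E'
from rig import robot
import cv2,pickle
for n in("scene","top"):
    f=robot.grab_frame(n); pickle.dump(f,open(n+"7.pkl","wb"))
f=pickle.load(open("scene7.pkl","rb"));cv2.imwrite("pics/scene7.png",cv2.resize(f["img"][30:230,140:340,::-1],None,fx=3,fy=3))
E
python3 go.py 0.481 -0.2363 0.40 2.6; python3 held.py 7 .09
```

```text
clock: 20.23
position: [0.4838, -0.2386, 0.2431]
orientation: [[-0.045, 0.999, 0.006], [0.999, 0.045, -0.003], [-0.004, 0.006, -1.0]]
contact_force: [0.7, 0.7, 0.3]
opening: 0.0389
clk 20.33 p [ 0.4838 -0.2386  0.2432] yaw 2.61 tilt 0.39 open 0.0389 F [0.4 0.2 0.4]
shift shares [ 0.0046 -0.0045 -0.3921] mm [   1.8   -1.8 -156.9] q [-0.11  0.29  0.63  1.85 -0.19  1.06  0.63]
turn z share 0.0
turn shares [0.0019 0.0011 0.    ]
scene orange [271. 112.] 10 [ 0.433 -0.246  0.231] [ 0.445 -0.24   0.235]
scene orange [237. 128.] 53 [ 0.513 -0.24   0.229] [ 0.559 -0.232  0.236]
scene orange [275. 155.] 15 [ 0.46  -0.182  0.146] [ 0.47  -0.174  0.153]
scene blue [259. 117.] 205 [ 0.474 -0.255  0.241] [ 0.495 -0.199  0.259]
top orange [359. 240.] 17 [ 0.478 -0.178  0.148] [ 0.496 -0.171  0.154]
top orange [361. 251.] 26 [ 0.458 -0.182  0.146] [ 0.471 -0.173  0.153]
top blue [383. 241.] 94 [ 0.472 -0.22   0.251] [ 0.489 -0.199  0.257]
```

View pics/scene7.png

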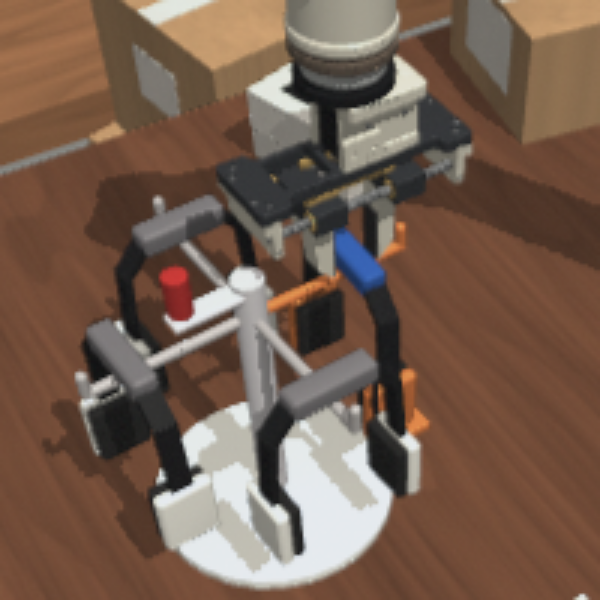

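The headset sits on the arm, crown top at 0.257 m and the fingers clear of it on both sides. I'll raise straight up.

```bash
python3 -m jog '[[[0,0,0,0,0,-0.02,-0.15],[0,0,0,0,0,-0.02,-0.15],[0,0,0,0,0,-0.03,-0.15],[0,0,0,0,0,-0.04,-0.15],[0,0,0,0,0,-0.06,-0.15],[0,0,0,0,0,-0.08,-0.15],[0,0,0,0,0,-0.08,-0.15],[0,0,0,0,0,-0.04,-0.15],[0,0,0,0,0,0,-0.15],[0,0,0,0,0,0,-0.15]]]'
python3 -m jog '[[[0,0,0,0.03,-0.03,0,-0.15],[0,0,0,0.08,-0.04,0,-0.15],[0,0,0,0.08,-0.04,0,-0.15],[0,0,0,0.08,-0.04,0,-0.15],[0,0,0,0.08,-0.04,0,-0.15],[0,0,0,0.04,0,0,-0.15],[0,0,0,0,0,0,-0.15],[0,0,0,0,0,0,-0.15],[0,0,0,0,0,0,-0.15],[0,0,0,0,0,0,-0.15],[0,0,0,0,0,0,-0.15],[0,0,0,0,0,0,-0.15]]]'
cat > snap.py <<'E'
import sys,pickle,cv2
from rig import robot
i=sys.argv[1]
for n in("scene","top"):
    f=robot.grab_frame(n); pickle.dump(f,open(n+i+".pkl","wb")); cv2.imwrite(f"pics/{n}{i}.png",f["img"][:,:,::-1])
E
python3 snap.py 8; python3 held.py 8 .05; python3 rotor.py 8 2>/dev/null|grep -v tongue
```

```text
clock: 21.17
position: [0.4818, -0.2389, 0.4042]
orientation: [[-0.043, 0.999, 0.008], [0.999, 0.043, -0.004], [-0.005, 0.008, -1.0]]
contact_force: [-0.9, 0.4, -0.3]
opening: 0.0389
clock: 22.17
position: [0.3912, -0.0849, 0.3936]
orientation: [[-0.036, 0.999, -0.004], [0.999, 0.036, -0.01], [-0.01, -0.004, -1.0]]
contact_force: [0.4, -0.2, -1.2]
opening: 0.0391
scene orange [240. 127.] 62 [ 0.497 -0.252  0.217] [ 0.56  -0.232  0.236]
scene orange [276. 155.] 19 [ 0.457 -0.181  0.147] [ 0.471 -0.172  0.154]
scene blue [256. 115.] 276 [ 0.475 -0.271  0.241] [ 0.496 -0.199  0.258]
top orange [393. 218.] 66 [ 0.506 -0.241  0.231] [ 0.56  -0.233  0.236]
top orange [360. 249.] 33 [ 0.458 -0.18   0.147] [ 0.48  -0.17   0.155]
top orange [396. 249.] 15 [ 0.46  -0.246  0.23 ] [ 0.469 -0.239  0.237]
top blue [397. 240.] 329 [ 0.472 -0.273  0.252] [ 0.492 -0.2    0.259]
top knob top [ 0.6371 -0.228 ] 0.0108 ray [ 0.6369 -0.2273  0.303 ]
top arm line mid [ 0.5203 -0.2377  0.2335] dir -175.26 tip None 0
scene knob top [ 0.6397 -0.2289] 0.0113 ray [ 0.6399 -0.2266  0.303 ]
scene arm line mid [ 0.5319 -0.2363  0.233 ] dir 5.1 tip None 0
```

View pics/scene8.png

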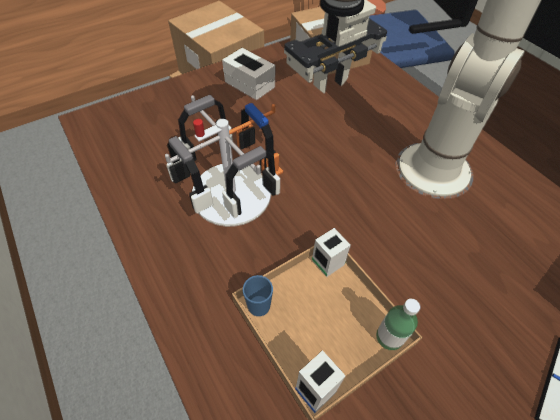

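View pics/top8.png

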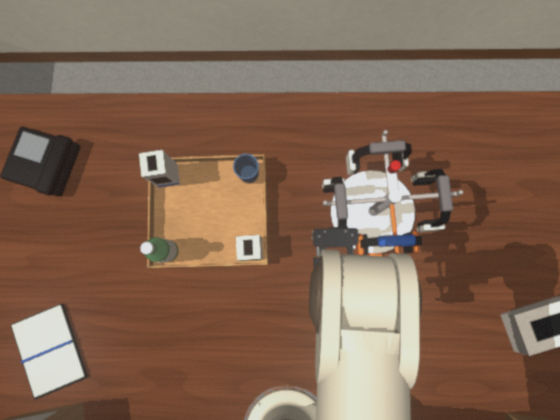

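The headset hangs alone on the orange arm, blue pad at (256,115) in the scene view and (397,240) in the top view. The gripper is well clear and the bystanders haven't moved. I'll let it settle, re-check and hand in.

```bash
python3 -m jog '[[[0,0,0,0,0,0,-0.15],[0,0,0,0,0,0,-0.15],[0,0,0,0,0,0,-0.15],[0,0,0,0,0,0,-0.15],[0,0,0,0,0,0,-0.15],[0,0,0,0,0,0,-0.15],[0,0,0,0,0,0,-0.15],[0,0,0,0,0,0,-0.15]]]'
python3 snap.py 9; python3 held.py 9 .05; python3 rotor.py 9 2>/dev/null|grep "knob"
python3 - <<'E'
from h import *
f=pickle.load(open("top9.pkl","rb"));g=pickle.load(open("top0.pkl","rb"))
d=abs(f["img"].astype(int)-g["img"]).max(2)[145:275,135:275]
print("carton diff excluding headset", [ (d[a:b,c:e]>60).sum() for a,b,c,e in((0,40,0,45),(0,45,95,140),(85,130,95,140),(85,130,0,45))])
from rig import robot
s=robot.state();print(s["clock"],abs(s["joint_velocities"]).max())
E
```

```text
clock: 22.93
position: [0.3915, -0.0856, 0.3937]
orientation: [[-0.034, 0.999, -0.004], [0.999, 0.034, -0.011], [-0.01, -0.004, -1.0]]
contact_force: [-0.2, 0.6, -0.1]
opening: 0.0387
scene orange [240. 127.] 62 [ 0.497 -0.253  0.217] [ 0.559 -0.232  0.236]
scene orange [276. 155.] 19 [ 0.457 -0.179  0.147] [ 0.471 -0.172  0.154]
scene blue [256. 115.] 277 [ 0.475 -0.271  0.241] [ 0.496 -0.199  0.259]
top orange [393. 219.] 65 [ 0.504 -0.24   0.231] [ 0.56  -0.233  0.237]
top orange [360. 249.] 32 [ 0.458 -0.18   0.149] [ 0.477 -0.17   0.155]
top orange [397. 249.] 11 [ 0.46  -0.245  0.231] [ 0.469 -0.241  0.237]
top blue [397. 240.] 329 [ 0.472 -0.273  0.251] [ 0.492 -0.2    0.259]
top knob top [ 0.6378 -0.2284] 0.011 ray [ 0.637  -0.2274  0.303 ]
scene knob top [ 0.6387 -0.2299] 0.0115 ray [ 0.6401 -0.2269  0.303 ]
carton diff excluding headset [np.int64(0), np.int64(0), np.int64(0), np.int64(0)]
23.0333 0.003098336688017957
```

Everything is still and unchanged, so I'm handing in.

```bash
python3 -c "
from rig import robot
print(robot.job_done())"
```

```text
the job is handed in; nothing more can be done
None
```

I turned the carousel about 128° counter-clockwise by its red knob, so the empty orange arm points over the tongue. Then I lifted the orange headset out of the carton by its crown, hung it on that arm, let go and backed off. The job was handed in at about 23 s of the 67 s; it reported no verdict.

Last checks from the camera images:
- **Arm:** from the knob position, its tip should be within about 3 mm sideways of the middle of the tongue. After hanging, my mask no longer picked out the tip itself. Just after the turn I had measured it directly, within about 1 mm.
- **Headset:** the crown top is at about 0.258 m, against 0.257 m expected for a seated band. The band is centred on the arm and about 20 mm inwards of the seat point, inside the 45 mm allowed. Two picture pairs about 0.85 s apart agreed to within 2 mm, so it hangs still, and it looks upright in the pictures.
- **Bystanders:** the top picture showed no change from the start at the bottle, the two boxes or the cup.
- **Robot:** the gripper is well clear, and the tool reads no outside force beyond its usual noise.

None of these checks failed or disagreed beyond about 3 mm of camera noise.

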